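# Assemble a table lamp: wooden body over the column, lantern head locked in its bayonet

### The arm

A 7-joint arm with a two-finger parallel gripper is mounted at the origin on the work surface. World frame = base frame: x ahead of the robot, y to its left, z up, the work surface at z = 0. Lengths are in mm, angles in degrees, forces in N, time in s.
With the tool pointing down it reaches from about 400 to 900 mm from the base axis. Payload 5.5 kg.
Tool frame: the origin (TCP) lies midway between the tips of the shut fingers; the grasp point (between the pads) lies 19 mm behind it; z points along the fingers, y is the line along which they close (so a half turn about z gives the same grasp; the last joint's range is limited). The gripper opens to 85 mm and grips with 20 to 120 N. Pads are 22 mm wide; open, the fingers measure 114 mm over their backs; the gripper's body (76 mm by 85 mm) begins 54 mm behind the grasp point. The pads swing forward as they close: fully open they stand 13 mm farther back than shut.
Start: joints at [-58.717, 28.699, -24.465, 88.831, 12.651, 65.22, -12.049], TCP at [181.341, 624.191, 231.31] pointing down, gripper open.
Joint ranges: [-164.97, 164.97], [-17.58, 116.51], [-87.97, 89.64], [11.32, 138.91], [-80.73, 260.73], [10.89, 115.49], [-147.41, 147.41]. Speed limits (degrees/s): [147.25, 147.25, 180, 180, 180, 180, 180].

### API

Orientations are given as [roll, pitch, yaw] about the fixed x, y, z axes, in that order (R = Rz(yaw) Ry(pitch) Rx(roll)).
In Python, from workcell import bot gives the robot as it stands.
- The arm moves only by the tool drive_tool, never from a script. Its argument "deltas" is one flat list of numbers, 7 for each row, row after row: the shift along the tool's x, y, z each as a share of 0.3 m, from -1 to 1, then the turn, a rotation vector about the tool's x, y, z each as a share of 2 rad, from -1 to 1, then the closure, from 0 (fully open) to 1 (shut). A call has 1 to 20 rows; each row is the pose to reach, as a shift and turn from the pose commanded when the call began, along the tool's axes at that moment; what a row does not reach only later rows make up. A row lasts 1/12 s, in which the tool goes at most 41.7 mm and 7.16 degrees, less where a joint would pass 70% of its speed; a pose out of reach is approached as far as the arm can. A call with a number of a shift or a turn outside -1 to 1 is refused whole. A call with a gripper value outside its range is refused whole. The fingers move at their own pace and stop on an object; the grip force is fixed at half the most. Time passes only in rows, so rows that repeat a pose let the fingers close. It gives the time, the measured TCP pose, the force, the opening and the grip force at its end, in the units of the state.
- bot.read_state(): the state, without advancing time (a new reading comes with each control period).
- bot.camera(name): name is "scene" or "side" or "wrist"; returns the picture (480x640x3 uint8, blue, green, red); there is no depth.
- bot.camera_params(name): a dict with "vertical_fov" (degrees; the focal length in pixels is half the picture's height over the tangent of half this angle, whatever the lens; pixels are square), "cx", "cy" (the principal point, pixels), "view" (4x4, takes a point from world to camera coordinates); the wrist camera has in their place "T_tool_cam" (4x4, takes a point from camera to tool coordinates, whose origin is the TCP and whose axes are the flange's). Camera axes: x right, y down, z forward; pixel columns grow to the right and rows downward; lengths in mm; the calibration is good to about 2 mm. A picture is of the moment at which its call begins: read the wrist's pose just before it. camera_params takes no time and is no camera call.
- bot.job_done(): hands the job in; it is judged then, once.
The state is a dict: "time": time; "joint_positions": joint angles; "joint_vel": joint speeds; "joint_efforts": joint torques, N m; "eef_pos": TCP position; "tcp_rot": TCP orientation; "contact_force": force on the tool from outside, world axes, zero at the start; "ft_torque": the same for the moment, N m; "grip_width": finger opening in mm; "gripper_force": force on a finger pad.
Only numpy, scipy, OpenCV 4.12 (cv2) and the standard library are available. Lean on these libraries where they do the work, as an engineer would, in place of code of your own. Each camera call takes 0.05 s, during which the arm holds its last target. There are 200 camera calls.

### The job

Assemble the table lamp for the shop display: lower the drilled wooden body over the lamp's upright steel column until it rests flat on the foot (lower it, do not let it drop), then take the lantern head out of the sloping rack, push its bayonet plug into the socket in the column's top against the spring, and turn it about a quarter turn clockwise (seen from above) so that it locks and stays there when let go. Leave the other wares where they are.

Things in the scene. Friction and masses are not known exactly. Their poses are not given: they have to be found in the camera images.
- lamp: Lamp stand, fixed: dark wooden foot 130 (x) x 110 (y) x 20 mm high with an upright round steel column in its middle, 38 mm diameter, its flat rim 118 mm above the counter. Origin: centre of the foot's underside, on the column's axis; z up. The column's top is a bayonet socket with two entry slots open at the rim, on its +x and -x sides.
- socket (a point): Centre of the socket's mouth, level with the column's rim, axes as the lamp's. Bore 25 mm wide, 28 mm deep, wall 6.5 mm. The entry slots (on +x, -x) are 10 mm wide and cut through the wall; below 12 mm under the rim each opens into a level run, clockwise seen from above, 16 mm high down to the bore's bottom. See notch for its end.
- notch (a point): Roof of one of the two locking notches (the other is half a turn round), on the wall's middle radius, 6 mm below the rim. The notch is 10 mm wide and lies 80 degrees clockwise of an entry slot, at the run's end; a wall just beyond stops the turn. The spring lifts a lug up into it, which locks the head.
- plunger (a joint): Travel of the sprung brass disc in the socket, m: 0 free (its top 8 mm below the rim), 0.017 fully down; the plug's tip pushes it. Spring: 4 N at 0 plus 0.6 N per mm. About 0.007 when the head is locked; from 0.013 to 0.017 the lugs are low enough to turn along the run.
- sleeve: Loose wooden body of the lamp, an upright square block 64 x 64 x 70 mm high, with a 42 mm round hole right through it from top to bottom, 0.12 to 0.22 kg. Origin: centre of the underside, on the hole's axis; z up along the hole; x and y square to its sides. Once on the foot, its top is 28 mm below the column's rim.
- head: Loose lantern head, 0.10 to 0.18 kg: amber glass box with brass edges 56 (x) x 40 (y) x 60 mm (z), an 8 mm finial on top, a steel bayonet plug (see lugs) below. Origin: centre of the box's underside; z along the axis, away from the plug. It starts in the rack, z leaning 28 degrees from vertical; pull it out along z (30 mm deep).
- lugs (a point): On the head's axis, 24 mm below its box, midway between two lugs on the plug's +x and -x sides: each 6 mm wide, 6 mm high, 34 mm over both ends. Plug: 22 mm diameter, 30 mm long, tip tapered to 16 mm. Heights of the head's origin over the rim: 22 mm resting on the spring, 9 to 5 mm to turn, 15 mm locked.
- rack: Dark wooden rack, fixed to the counter: a thick board 84 x 80 x 30 mm on four legs over a 100 x 90 x 8 mm foot; the board slopes 28 degrees, lower towards the rack's -x side (which faces roughly to the right, world -y), with a 37 x 25 mm hole (long way up the slope) in its middle, the centre of its top face 85 mm above the counter. Origin: centre of the foot's underside; z up.
- mortar: Bystander: stone bowl, 84 mm wide, 60 mm high, loose. Origin: centre of its underside.
- votive: Bystander: green glass cup, 68 mm wide, 75 mm high, loose. Origin: centre of its underside.
- casket: Bystander: closed wooden box 70 x 100 x 45 mm high, loose. Origin: centre of its underside.

How it is judged:
By the outcome, as a careful person would: the job done as asked, in the order asked, and still so for the second after the job is handed in, with the robot touching nothing.
It also fails if it takes over 70 s, if anything falls off the work surface, if the arm or the gripper's body presses on something with over 40 N, if the wrist force passes 120 N, or if a joint passes its speed limit or range.

## Working session

There is one attempt and no reset: what is moved stays moved. The work goes in short steps, Python scripts to look and compute and a tool call to move; the robot and the scene stay as the last step left them, time stands still between calls to the robot, and variables do not carry over. Pictures are saved under pics/ and viewed, at most 10 in all, crops included, and the job is handed in when it is done.

Besides the shell and the picture viewer there is one more tool, called after "Request:" by a JSON object that holds its "api" and its "payload". drive_tool: Moves the arm, as the interface text tells. Shift numbers are shares of 0.3 m and turn numbers shares of 2 rad, none past 1 either way. Its arguments: {"type":"object","properties":{"deltas":{"type":"array","items":{"type":"number","minimum":-1,"maximum":1}}},"required":["deltas"]}

```bash
ls; mkdir -p pics; python3 - <<'E'
from workcell import bot
import cv2,numpy as np
np.set_printoptions(suppress=True,precision=4)
print(bot.read_state())
for n in("scene","side","wrist"):
    im=bot.camera(n);cv2.imwrite(f"pics/{n}0.png",im);print(n,bot.camera_params(n))
E
```

```text
pics
{'time': 0.0, 'joint_positions': array([-58.7159,  28.7563, -24.4529,  88.8916,  12.6502,  65.2195,
       -12.0498]), 'joint_vel': array([ 0.0293,  0.1725,  0.0443, -0.0384,  0.0398, -0.0115, -0.0807]), 'joint_efforts': array([  0.0017, -56.9532,  -5.8161, -28.0929,   0.0104,   0.0123,
         0.    ]), 'eef_pos': array([181.233 , 623.4957, 230.2305]), 'tcp_rot': array([-179.886 ,   -0.0049,  163.7981]), 'contact_force': array([-0.8729, -0.3787,  1.0142]), 'ft_torque': array([0.0048, 0.0251, 0.0217]), 'gripper_force': 0.0, 'grip_width': 85.67027688302208}
scene {'vertical_fov': 42.35659844043777, 'cx': 322.43458419055185, 'cy': 235.97304779945526, 'view': array([[  -0.8096,    0.5867,    0.0183,  528.7325],
       [   0.4002,    0.5745,   -0.7141, -171.0226],
       [  -0.4294,   -0.5708,   -0.6999, 1405.7484],
       [   0.    ,    0.    ,    0.    ,    1.    ]])}
side {'vertical_fov': 57.375851017365584, 'cx': 317.1509271040996, 'cy': 249.50394950061568, 'view': array([[ -0.9337,  -0.3578,  -0.0145, 608.8893],
       [ -0.2451,   0.6681,  -0.7026, 209.2178],
       [  0.261 ,  -0.6524,  -0.7115, 810.0465],
       [  0.    ,   0.    ,   0.    ,   1.    ]])}
wrist {'vertical_fov': 59.431108004785024, 'cx': 315.8658459170278, 'cy': 242.64098424743153, 'T_tool_cam': array([[   0.0004,   -0.9472,   -0.3208,   82.3959],
       [   1.    ,    0.0005,   -0.0004,    0.1212],
       [   0.0005,   -0.3208,    0.9472, -142.6698],
       [   0.    ,    0.    ,    0.    ,    1.    ]])}
```

View pics/scene0.png

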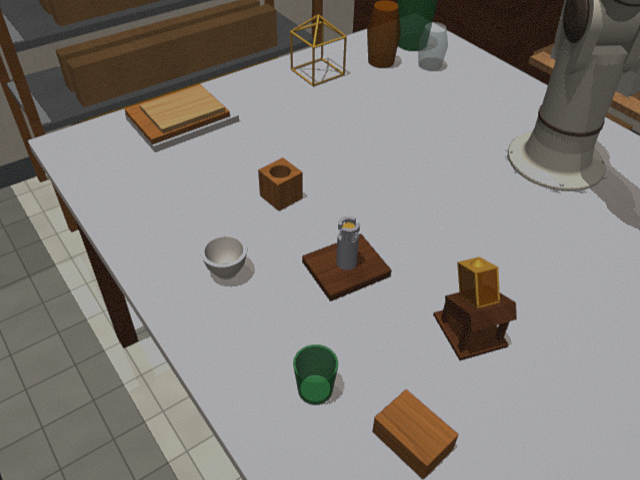

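View pics/side0.png

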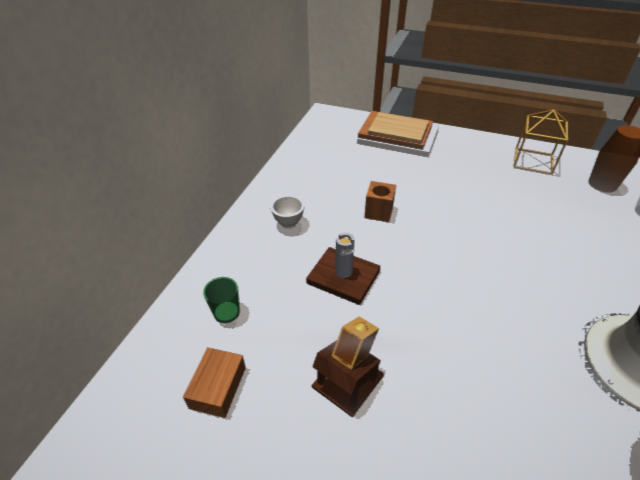

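The scene shot shows the sleeve at about (281,183), the lamp column top at (348,222), the rack and head at (478,290), and bystanders well off to the left. I'll triangulate rough positions.

```bash
cat > h.py <<'E'
from workcell import bot
import cv2,numpy as np
from scipy.spatial.transform import Rotation as R
np.set_printoptions(suppress=True,precision=4)
def cam(n,pose=None):
    p=bot.camera_params(n);f=240/np.tan(np.radians(p["vertical_fov"])/2)
    if n=="wrist":
        T=np.eye(4);T[:3,:3]=R.from_euler('xyz',pose[1],degrees=True).as_matrix();T[:3,3]=pose[0]
        V=np.linalg.inv(T@p["T_tool_cam"])
    else: V=p["view"]
    return V,f,p["cx"],p["cy"]
def proj(c,P):
    V,f,cx,cy=c;q=np.atleast_2d(P)@V[:3,:3].T+V[:3,3]
    return q[:,:2]/q[:,2:]*f+[cx,cy]
def atz(c,uv,z):
    V,f,cx,cy=c;d=V[:3,:3].T@np.array([(uv[0]-cx)/f,(uv[1]-cy)/f,1]);o=-V[:3,:3].T@V[:3,3]
    return o+d*(z-o[2])/d[2]
E
python3 - <<'E'
from h import *
s=cam("scene");d=cam("side")
for n,a,b,z in[("sleevehole",(281,171),(381,190),70),("lamprim",(348,223),(345,239),118),("headfinial",(479,262),(361,326),140),("rackfoot near",(462,356),(350,408),8),("mortar",(225,245),(288,207),60),("votive",(315,357),(223,290),75),("casket",(413,420),(217,370),45)]:
    print(n,atz(s,a,z),atz(d,b,z))
E
```

```text
sleevehole [ 579.0682 -246.6951   70.    ] [ 577.9434 -244.9778   70.    ]
lamprim [594.5822  -8.92   118.    ] [591.6553  -3.6422 118.    ]
headfinial [494.1619 199.3059 140.    ] [496.896  201.4028 140.    ]
rackfoot near [559.5014 259.2242   8.    ] [485.1659 278.5491   8.    ]
mortar [ 771.1369 -136.7148   60.    ] [ 771.222 -118.861   60.   ]
votive [784.0833 159.5114  75.    ] [781.2827 169.8149  75.    ]
casket [719.4988 311.4245  45.    ] [718.5929 311.3611  45.    ]
```

```bash
cat >> h.py <<'E'
def delta(pos,rpy,start=None):
    """share row from the start pose (default measured) to the target"""
    st=bot.read_state();p0,r0=start or (st["eef_pos"],st["tcp_rot"])
    A=R.from_euler('xyz',r0,degrees=True);B=R.from_euler('xyz',rpy,degrees=True)
    sh=A.inv().apply(np.array(pos)-p0);tv=(A.inv()*B).as_rotvec()
    print("shift",np.round(sh/300,4),"turn",np.round(tv/2,4),"rows",np.round(np.linalg.norm(sh)/41.7,1),np.round(np.degrees(np.linalg.norm(tv))/7.16,1))
E
python3 - <<'E'
from h import *
S=([181.341,624.191,231.31],[180,0,163.798])
delta([381,370,260],[180,0,120],S);delta([560,100,260],[180,0,90],([381,370,260],[180,0,120]))
E
```

```text
shift [-0.8755 -0.628  -0.0956] turn [ 0.     -0.      0.3822] rows 7.8 6.1
shift [-1.0778  0.0667  0.    ] turn [-0.     -0.      0.2618] rows 7.8 4.2
```

Request:
{"api": "drive_tool", "payload": {"deltas": [-1, -0.7, -0.1, 0, 0, 0.38, 0, -1, -0.7, -0.1, 0, 0, 0.38, 0, -1, -0.7, -0.1, 0, 0, 0.38, 0, -1, -0.7, -0.1, 0, 0, 0.38, 0, -1, -0.7, -0.1, 0, 0, 0.38, 0, -1, -0.7, -0.1, 0, 0, 0.38, 0, -1, -0.7, -0.1, 0, 0, 0.38, 0, -1, -0.7, -0.1, 0, 0, 0.38, 0, -1, -0.7, -0.1, 0, 0, 0.38, 0]}}

```text
time: 0.9
eef_pos: [412.6, 335.7, 261.5]
tcp_rot: [180.0, 0.1, 120.1]
contact_force: [1.8, -0.1, 0.8]
grip_width: 85.8
gripper_force: 0.0
```

```bash
python3 - <<'E'
from h import *
s=bot.read_state();print(s["time"],s["eef_pos"],s["tcp_rot"])
delta([560,100,260],[180,0,90])
E
```

```text
0.9 [412.637  335.7028 261.5048] [179.992    0.054  120.1295]
shift [-0.9261  0.0305  0.0059] turn [0.0002 0.0004 0.2629] rows 6.7 4.2
```

Request:
{"api": "drive_tool", "payload": {"deltas": [-0.92, 0.03, 0, 0, 0, 0.26, 0, -0.92, 0.03, 0, 0, 0, 0.26, 0, -0.92, 0.03, 0, 0, 0, 0.26, 0, -0.92, 0.03, 0, 0, 0, 0.26, 0, -0.92, 0.03, 0, 0, 0, 0.26, 0, -0.92, 0.03, 0, 0, 0, 0.26, 0, -0.92, 0.03, 0, 0, 0, 0.26, 0, -0.92, 0.03, 0, 0, 0, 0.26, 0, -0.92, 0.03, 0, 0, 0, 0.26, 0, -0.92, 0.03, 0, 0, 0, 0.26, 0]}}

```text
time: 1.73
eef_pos: [557.0, 105.9, 260.9]
tcp_rot: [-179.9, -0.0, 90.5]
contact_force: [-0.1, 0.1, 0.5]
grip_width: 85.1
gripper_force: 0.0
```

```bash
python3 - <<'E'
from h import *
s=bot.read_state();print(s["time"],s["eef_pos"],s["tcp_rot"])
cv2.imwrite("pics/w1.png",bot.camera("wrist"))
E
```

```text
1.7333 [557.0266 105.9018 260.8721] [-179.9323   -0.0414   90.4958]
```

View pics/w1.png

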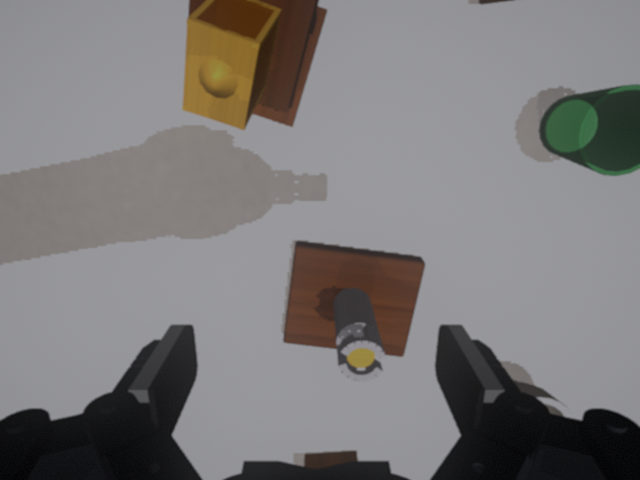

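The wrist picture shows the foot's top corners near (297,242), (424,260), (404,355) and (285,341), the column rim near (361,360), and the head box at the top left with its finial at (218,77). I'll enlarge these.

```bash
python3 - <<'E'
from h import *
im=cv2.imread("pics/w1.png")
a=cv2.resize(im[235:385,280:440],None,fx=2.5,fy=4,interpolation=cv2.INTER_CUBIC) if 0 else cv2.resize(im[230:390,280:430],(562,600),interpolation=cv2.INTER_CUBIC)
cv2.imwrite("pics/c1.png",a)
p=([557.0,105.9,260.9],[-179.93,-.04,90.5]);c=cam("wrist",p)
q=[atz(c,u,20)for u in[(297,242),(424,260),(404,355),(285,341)]]
for i in range(4):
    e=q[(i+1)%4]-q[i];print(q[i],np.linalg.norm(e),np.degrees(np.arctan2(e[1],e[0])))
print(np.mean(q,0),atz(c,(361,360),118),"finial",atz(c,(218,77),140))
E
```

```text
[539.0651  58.9804  20.    ] 125.12271712010634 -7.958291901569119
[662.9828  41.6569  20.    ] 108.43330827869836 -95.97407356154459
[651.6972 -66.1876  20.    ] 126.74381344632516 172.89611633647618
[525.9263 -50.5133  20.    ] 110.27916537874634 83.15747252260651
[594.9179  -4.0159  20.    ] [593.8044  -6.046  118.    ] finial [499.0329 200.8456 140.    ]
```

View pics/c1.png

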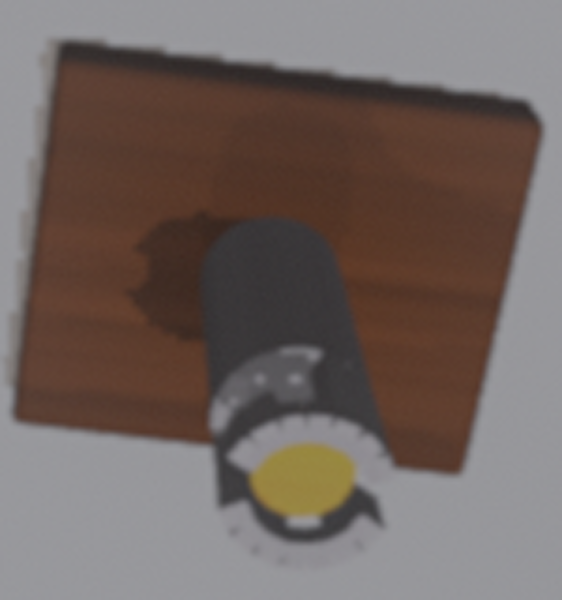

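```bash
python3 - <<'E'
from h import *
p=([557.0,105.9,260.9],[-179.93,-.04,90.5]);c=cam("wrist",p)
f=lambda u:(280+u[0]/3.747,230+u[1]/3.75)
q=[atz(c,f(u),20)for u in[(62,62),(540,128),(460,472),(15,417)]]
for i in range(4):
    e=q[(i+1)%4]-q[i];print(q[i],np.linalg.norm(e),np.degrees(np.arctan2(e[1],e[0])))
print(np.mean(q,0));a,b=atz(c,f((226,483)),118),atz(c,f((386,495)),118);print(a,b,(a+b)/2)
delta([575,-215,235],[180,0,90])
E
```

```text
[538.6024  54.3511  20.    ] 126.04617947188963 -7.7632924888727
[663.4933  37.3247  20.    ] 105.39942285211336 -97.09727275487822
[650.4707 -67.2671  20.    ] 126.67103934369402 172.51427470034417
[524.8793 -50.7645  20.    ] 106.00766068132342 82.56196731797394
[594.3614  -6.5889  20.    ]
[577.3932  -5.114  118.    ] [611.3456  -7.7091 118.    ] [594.3694  -6.4116 118.    ]
shift [-1.0728  0.0498  0.0856] turn [-0.0005 -0.0004  0.0051] rows 7.8 0.1
```

Lamp is at about (594.4, −6.5) with yaw about −7.5°. Next I'll look at the sleeve.

Request:
{"api": "drive_tool", "payload": {"deltas": [-1, 0.07, 0.04, 0, 0, 0, 0, -1, 0.07, 0.04, 0, 0, 0, 0, -1, 0.07, 0.04, 0, 0, 0, 0, -1, 0.07, 0.04, 0, 0, 0, 0, -1, 0.07, 0.04, 0, 0, 0, 0, -1, 0.07, 0.04, 0, 0, 0, 0, -1, 0.07, 0.04, 0, 0, 0, 0, -1, 0.07, 0.04, 0, 0, 0, 0]}}

```text
time: 2.45
eef_pos: [579.9, -202.1, 249.2]
tcp_rot: [-180.0, 0.3, 90.1]
contact_force: [-0.5, -1.3, -0.6]
grip_width: 85.1
gripper_force: 0.0
```

Request:
{"api": "drive_tool", "payload": {"deltas": [-0.12, 0, 0.04, 0, 0, 0, 0, -0.12, 0, 0.04, 0, 0, 0, 0, -0.12, 0, 0.04, 0, 0, 0, 0, -0.12, 0, 0.04, 0, 0, 0, 0]}}

```text
time: 2.78
eef_pos: [581.7, -228.7, 236.9]
tcp_rot: [-180.0, -0.1, 90.6]
contact_force: [0.4, 0.5, 0.2]
grip_width: 85.6
gripper_force: 0.0
```

```bash
python3 - <<'E'
from h import *
s=bot.read_state();print(s["time"],s["eef_pos"],s["tcp_rot"])
im=bot.camera("wrist");cv2.imwrite("pics/w2.png",im)
c=cam("wrist",(s["eef_pos"],s["tcp_rot"]));u=proj(c,[578.5,-246,60])[0];print(u)
x,y=int(u[0])-90,int(u[1])-75
x=max(x,0);y=max(y,0);print(x,y)
cv2.imwrite("pics/c2.png",cv2.resize(im[y:y+150,x:x+180],None,fx=4,fy=4,interpolation=cv2.INTER_CUBIC))
E
```

```text
2.7833 [ 581.665  -228.722   236.9324] [-179.9705   -0.0825   90.5768]
[311.5664 232.7546]
221 157
```

View pics/c2.png

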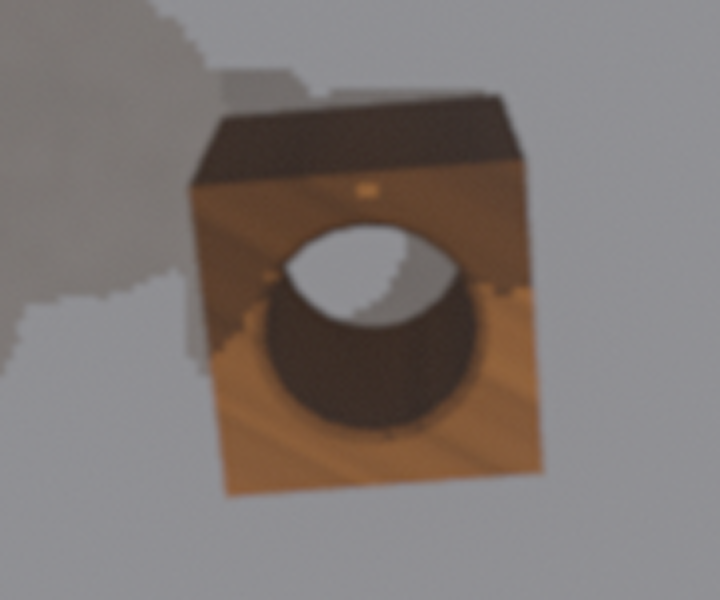

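The sleeve's top face has crop corners at (190,186), (525,160), (543,471) and (228,495), with the hole centred near (371,327).

```bash
python3 - <<'E'
from h import *
p=([581.665,-228.722,236.93],[-179.97,-.08,90.577]);c=cam("wrist",p)
f=lambda u:(221+u[0]/4,157+u[1]/4)
q=[atz(c,f(u),70)for u in[(190,186),(525,160),(543,471),(228,495)]]
for i in range(4):
    e=q[(i+1)%4]-q[i];print(q[i],np.linalg.norm(e),np.degrees(np.arctan2(e[1],e[0])))
print(np.mean(q,0),atz(c,f((371,327)),70))
for z in(120,37):delta([np.mean(q,0)[0],np.mean(q,0)[1],z],[180,0,95])
E
```

```text
[ 545.9535 -220.1356   70.    ] 63.19723167499755 5.14960149408339
[ 608.8957 -214.4633   70.    ] 63.41044412310536 -84.56642195486643
[ 614.9001 -277.5888   70.    ] 63.22834043945076 -174.62790425182465
[ 551.9495 -283.5084   70.    ] 63.65582855048602 95.40491154860722
[ 580.4247 -248.924    70.    ] [ 580.3169 -247.7303   70.    ]
shift [-0.0695 -0.0062  0.3908] turn [ 0.0001 -0.0007 -0.0381] rows 2.9 0.6
shift [-0.0699 -0.0062  0.6674] turn [ 0.0001 -0.0007 -0.0381] rows 4.8 0.6
```

Request:
{"api": "drive_tool", "payload": {"deltas": [-0.07, -0.006, 0.4, 0, 0, -0.041, 0, -0.07, -0.006, 0.4, 0, 0, -0.041, 0, -0.07, -0.006, 0.4, 0, 0, -0.041, 0, -0.07, -0.006, 0.4, 0, 0, -0.041, 0, -0.07, -0.006, 0.4, 0, 0, -0.041, 0, -0.07, -0.006, 0.4, 0, 0, -0.041, 0]}}

```text
time: 3.33
eef_pos: [581.6, -250.7, 119.3]
tcp_rot: [179.9, 0.0, 95.3]
contact_force: [1.3, -0.2, 0.3]
grip_width: 85.6
gripper_force: 0.0
```

```bash
python3 - <<'E'
from h import *
s=bot.read_state();print(s["time"],s["eef_pos"],s["tcp_rot"],s["contact_force"])
delta([580.4,-248.7,34],[180,0,95.3])
E
```

```text
3.3333 [ 581.6036 -250.6667  119.3245] [179.8542   0.0181  95.273 ] [ 1.2718 -0.1823  0.3289]
shift [ 0.007  -0.0041  0.2844] turn [ 0.0013  0.0002 -0.0002] rows 2.0 0.0
```

Request:
{"api": "drive_tool", "payload": {"deltas": [0.006, -0.004, 0.15, 0, 0, 0, 0, 0.006, -0.004, 0.284, 0, 0, 0, 0, 0.006, -0.004, 0.284, 0, 0, 0, 0, 0.006, -0.004, 0.284, 0, 0, 0, 0, 0.006, -0.004, 0.284, 0, 0, 0, 1, 0.006, -0.004, 0.284, 0, 0, 0, 1, 0.006, -0.004, 0.284, 0, 0, 0, 1, 0.006, -0.004, 0.284, 0, 0, 0, 1, 0.006, -0.004, 0.284, 0, 0, 0, 1, 0.006, -0.004, 0.284, 0, 0, 0, 1, 0.006, -0.004, 0.284, 0, 0, 0, 1, 0.006, -0.004, 0.284, 0, 0, 0, 1]}}

```text
time: 4.33
eef_pos: [581.8, -251.5, 36.7]
tcp_rot: [179.6, 0.2, 95.2]
contact_force: [-0.6, 1.3, 8.2]
grip_width: 63.3
gripper_force: 67.6
```

```bash
python3 - <<'E'
from h import *
for i in range(3):
    s=bot.read_state();print(s["time"],s["eef_pos"],s["tcp_rot"],s["contact_force"],s["grip_width"],s["gripper_force"]);bot.camera("side")
delta([580,-248.7,175],[180,0,95.3])
delta([594.4,-6.5+1,175],[180,0,82.5],([580.4,-248.7,175],[180,0,95.3]))
E
```

```text
4.3333 [ 581.7952 -251.4651   36.6708] [179.5994   0.1766  95.1622] [-0.5592  1.2781  8.2115] 63.33265079490921 67.58445739746094
4.3833 [ 581.783  -251.4521   36.6948] [179.5983   0.1752  95.1598] [0.423  0.8974 8.0884] 63.1743456860291 67.58462190628052
4.4333 [ 581.8273 -251.4308   36.6933] [179.5956   0.1751  95.1641] [-0.2704  0.2919  8.2688] 63.139702237652294 67.58500099182129
shift [ 0.0083 -0.0019 -0.4612] turn [ 0.0035  0.0015 -0.0012] rows 3.3 0.1
shift [0.8029 0.1213 0.    ] turn [ 0.     -0.      0.1117] rows 5.8 1.8
```

Request:
{"api": "drive_tool", "payload": {"deltas": [0, 0, -0.12, 0, 0, 0, 1, 0, 0, -0.24, 0, 0, 0, 1, 0, 0, -0.36, 0, 0, 0, 1, 0, 0, -0.48, 0, 0, 0, 1, 0, 0, -0.48, 0, 0, 0, 1, 0, 0, -0.48, 0, 0, 0, 1]}}

```text
time: 4.98
eef_pos: [581.1, -251.4, 181.6]
tcp_rot: [179.5, 0.2, 95.1]
contact_force: [-0.5, -0.0, -2.8]
grip_width: 62.6
gripper_force: 67.2
```

Request:
{"api": "drive_tool", "payload": {"deltas": [0.11, 0.017, 0, 0, 0, 0.012, 1, 0.22, 0.034, 0, 0, 0, 0.03, 1, 0.33, 0.05, 0, 0, 0, 0.05, 1, 0.44, 0.066, 0, 0, 0, 0.07, 1, 0.55, 0.083, 0, 0, 0, 0.09, 1, 0.66, 0.1, 0, 0, 0, 0.112, 1, 0.76, 0.115, 0, 0, 0, 0.112, 1, 0.803, 0.121, 0, 0, 0, 0.112, 1, 0.803, 0.121, 0, 0, 0, 0.112, 1, 0.803, 0.121, 0, 0, 0, 0.112, 1, 0.803, 0.121, 0, 0, 0, 0.112, 1]}}

```text
time: 5.9
eef_pos: [592.4, -9.0, 175.8]
tcp_rot: [-180.0, 0.1, 82.2]
contact_force: [1.1, 0.1, -1.2]
grip_width: 63.2
gripper_force: 67.0
```

```bash
python3 - <<'E'
from h import *
s=bot.read_state();print(s["time"],s["eef_pos"],s["tcp_rot"],s["contact_force"],s["grip_width"],s["gripper_force"])
im=bot.camera("wrist");cv2.imwrite("pics/w3.png",im)
im2=bot.camera("scene");im3=bot.camera("side")
cs,cd=cam("scene"),cam("side")
def crop(im,c,w):
    u=proj(c,[594,-6,150])[0].astype(int);h=w;x,y=u[0]-w//2,u[1]-h//2;print(x,y)
    return cv2.resize(im[y:y+h,x:x+w],(400,400),interpolation=cv2.INTER_CUBIC)
cv2.imwrite("pics/c3.png",np.hstack([crop(im2,cs,130),crop(im3,cd,130)]))
E
```

```text
5.9 [592.4286  -9.0095 175.8098] [-179.9688    0.079    82.2262] [ 1.0956  0.0952 -1.1732] 63.210290937371 66.96905493736267
285 145
279 161
```

View pics/w3.png

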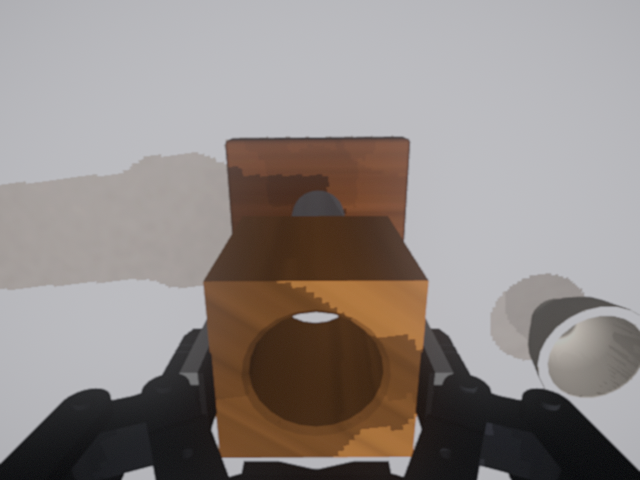

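View pics/c3.png

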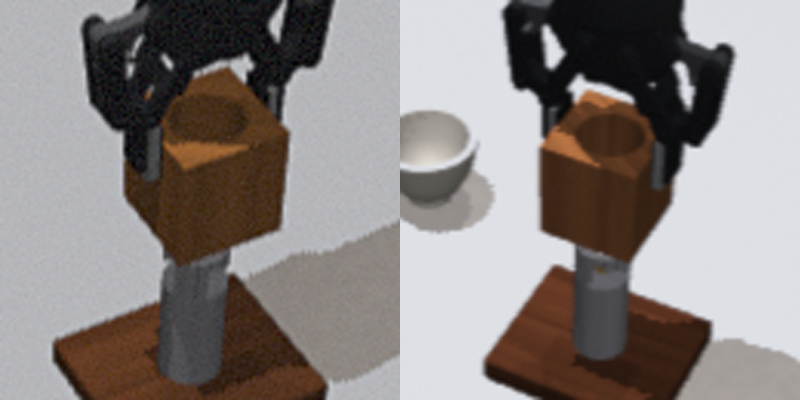

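The wrist picture shows the held sleeve squarely gripped and aligned with the foot. Its top-face corners are (205,281), (427,281), (413,457) and (218,457), the hole is near (316,369), and the foot's far edge runs (228,141)–(410,138). The side crops show the sleeve above the column.

```bash
python3 - <<'E'
from h import *
p=([592.43,-9.01,175.81],[-179.97,.08,82.23]);c=cam("wrist",p)
for z in(207,209,211):
    q=[atz(c,u,z)for u in[(205,281),(427,281),(413,457),(218,457)]]
    print(z,np.mean(q,0),[np.linalg.norm(q[i]-q[i-1]).round(1) for i in range(4)],atz(c,(316,369),z))
a=np.radians(-7.5);Rz=np.array([[np.cos(a),-np.sin(a)],[np.sin(a),np.cos(a)]])
for x,y in[(-65,55),(65,55)]:
    w=np.array([594.4,-6.5])+Rz@[x,y];print(proj(c,[*w,20]))
print("colbase top px", proj(c,[594.4,-6.5,20]), [atz(c,u,20) for u in[(228,145),(410,142)]])
# bottom edge of sleeve, scene/side : bottom corner crop px
cs,cd=cam("scene"),cam("side")
k=130/400
print(proj(cs,[594.4,-6.5,118]),proj(cd,[594.4,-6.5,118]), "scene col base", 285+190*k,145+372*k, proj(cs,[594.4,-6.5,20]), "side base",279+(600-400)*k,161+348*k,proj(cd,[594.4,-6.5,20]))
print("hole scene",285+207*k,145+118*k,"side",279+213*k,161+136*k)
for z in(207,209,211):print(atz(cs,(285+207*k,145+118*k),z),atz(cd,(279+213*k,161+136*k),z))
E
```

```text
207 [592.896   -8.2491 207.    ] [np.float64(65.1), np.float64(64.1), np.float64(65.0), np.float64(66.1)] [593.3441  -5.693  207.    ]
209 [593.0994  -6.7851 209.    ] [np.float64(63.9), np.float64(63.0), np.float64(63.9), np.float64(64.9)] [593.5395  -4.2749 209.    ]
211 [593.3028  -5.3211 211.    ] [np.float64(62.8), np.float64(61.8), np.float64(62.7), np.float64(63.7)] [593.7348  -2.8568 211.    ]
[[223.6638 138.1382]]
[[411.8182 137.3299]]
colbase top px [[317.8995 214.7665]] [array([539.1693,  51.5497,  20.    ]), array([664.5805,  36.5622,  20.    ])]
[[348.9371 223.7457]] [[344.1559 237.7517]] scene col base 346.75 265.9 [[346.3699 262.4982]] side base 344.0 274.1 [[342.8353 270.2223]]
hole scene 352.275 183.35 side 348.225 205.2
[592.453   -7.1325 207.    ] [588.1362  -3.4555 207.    ]
[594.0273  -5.2797 209.    ] [587.4515  -1.1321 209.    ]
[595.6015  -3.427  211.    ] [586.7668   1.1912 211.    ]
```

Request:
{"api": "drive_tool", "payload": {"deltas": [-0.002, 0.0035, 0.04, 0, 0, 0, 1, -0.002, 0.0035, 0.06, 0, 0, 0, 1, -0.002, 0.0035, 0.068, 0, 0, 0, 1, -0.002, 0.0035, 0.074, 0, 0, 0, 1, -0.002, 0.0035, 0.08, 0, 0, 0, 1, -0.002, 0.0035, 0.085, 0, 0, 0, 1, -0.002, 0.0035, 0.09, 0, 0, 0, 1, -0.002, 0.0035, 0.09, 0, 0, 0, 1]}}

```text
time: 6.72
eef_pos: [593.9, -7.7, 148.9]
tcp_rot: [-180.0, 0.0, 82.3]
contact_force: [-0.0, -0.5, -1.3]
grip_width: 63.1
gripper_force: 67.0
```

No contact force, so the sleeve is going over the column. Continuing down.

Request:
{"api": "drive_tool", "payload": {"deltas": [0, 0, 0.03, 0, 0, 0, 1, 0, 0, 0.06, 0, 0, 0, 1, 0, 0, 0.09, 0, 0, 0, 1, 0, 0, 0.12, 0, 0, 0, 1, 0, 0, 0.15, 0, 0, 0, 1, 0, 0, 0.18, 0, 0, 0, 1, 0, 0, 0.21, 0, 0, 0, 1, 0, 0, 0.24, 0, 0, 0, 1, 0, 0, 0.265, 0, 0, 0, 1, 0, 0, 0.28, 0, 0, 0, 1, 0, 0, 0.28, 0, 0, 0, 1, 0, 0, 0.28, 0, 0, 0, 1]}}

```text
time: 7.72
eef_pos: [593.7, -7.7, 64.8]
tcp_rot: [-180.0, 0.0, 82.3]
contact_force: [-0.4, 0.1, -1.5]
grip_width: 62.9
gripper_force: 67.1
```

Request:
{"api": "drive_tool", "payload": {"deltas": [0, 0, 0.007, 0, 0, 0, 1, 0, 0, 0.014, 0, 0, 0, 1, 0, 0, 0.02, 0, 0, 0, 1, 0, 0, 0.025, 0, 0, 0, 1, 0, 0, 0.028, 0, 0, 0, 1, 0, 0, 0.028, 0, 0, 0, 1]}}

```text
time: 8.22
eef_pos: [593.8, -7.6, 56.9]
tcp_rot: [180.0, -0.0, 82.3]
contact_force: [-0.7, 0.9, -0.0]
grip_width: 63.2
gripper_force: 67.1
```

Request:
{"api": "drive_tool", "payload": {"deltas": [0, 0, 0.003, 0, 0, 0, 1, 0, 0, 0.006, 0, 0, 0, 1, 0, 0, 0.006, 0, 0, 0, 1]}}

```text
time: 8.47
eef_pos: [593.8, -7.5, 56.8]
tcp_rot: [-180.0, -0.0, 82.3]
contact_force: [-6.4, 0.9, 15.3]
grip_width: 63.6
gripper_force: 68.7
```

Seated. Release and rise.

Request:
{"api": "drive_tool", "payload": {"deltas": [0, 0, 0.002, 0, 0, 0, 0.5, 0, 0, 0.002, 0, 0, 0, 0, 0, 0, 0.002, 0, 0, 0, 0, 0, 0, 0.002, 0, 0, 0, 0, 0, 0, 0.002, 0, 0, 0, 0, 0, 0, -0.1, 0, 0, 0, 0, 0, 0, -0.24, 0, 0, 0, 0, 0, 0, -0.38, 0, 0, 0, 0, 0, 0, -0.52, 0, 0, 0, 0, 0, 0, -0.65, 0, 0, 0, 0, 0, 0, -0.65, 0, 0, 0, 0, 0, 0, -0.65, 0, 0, 0, 0]}}

```text
time: 9.47
eef_pos: [595.9, -7.8, 253.0]
tcp_rot: [179.6, -0.1, 82.3]
contact_force: [-0.2, 0.4, 0.1]
grip_width: 85.4
gripper_force: 0.0
```

```bash
python3 - <<'E'
from h import *
s=bot.read_state();print(s["time"],s["eef_pos"],s["tcp_rot"],s["grip_width"])
delta([497,210,255],[180,0,90])
E
```

```text
9.4667 [595.8802  -7.791  253.013 ] [179.6394  -0.0776  82.3201] 85.37689829679746
shift [ 0.6754 -0.4236 -0.0084] turn [ 0.0032 -0.0005 -0.067 ] rows 5.7 1.1
```

Request:
{"api": "drive_tool", "payload": {"deltas": [0.47, -0.39, -0.05, 0, 0, -0.067, 0, 0.47, -0.39, -0.05, 0, 0, -0.067, 0, 0.47, -0.39, -0.05, 0, 0, -0.067, 0, 0.47, -0.39, -0.05, 0, 0, -0.067, 0, 0.47, -0.39, -0.05, 0, 0, -0.067, 0, 0.47, -0.39, -0.05, 0, 0, -0.067, 0, 0.47, -0.39, -0.05, 0, 0, -0.067, 0]}}

```text
time: 10.05
eef_pos: [495.3, 148.5, 263.4]
tcp_rot: [-179.9, 0.1, 90.2]
contact_force: [0.5, -0.2, 1.2]
grip_width: 85.7
gripper_force: 0.0
```

```bash
python3 - <<'E'
from h import *
s=bot.read_state();print(s["time"],s["eef_pos"],s["tcp_rot"])
im=bot.camera("wrist");cv2.imwrite("pics/w4.png",im)
c=cam("wrist",(s["eef_pos"],s["tcp_rot"]));u=proj(c,[497,215,100])[0];print(u)
x,y=max(int(u[0])-100,0),max(int(u[1])-80,0);print(x,y)
cv2.imwrite("pics/c4.png",cv2.resize(im[y:y+150,x:x+200],None,fx=4,fy=4,interpolation=cv2.INTER_CUBIC))
E
```

```text
10.05 [495.3442 148.4658 263.3601] [-179.8585    0.0504   90.1858]
[318.882  124.0315]
218 44
```

View pics/c4.png

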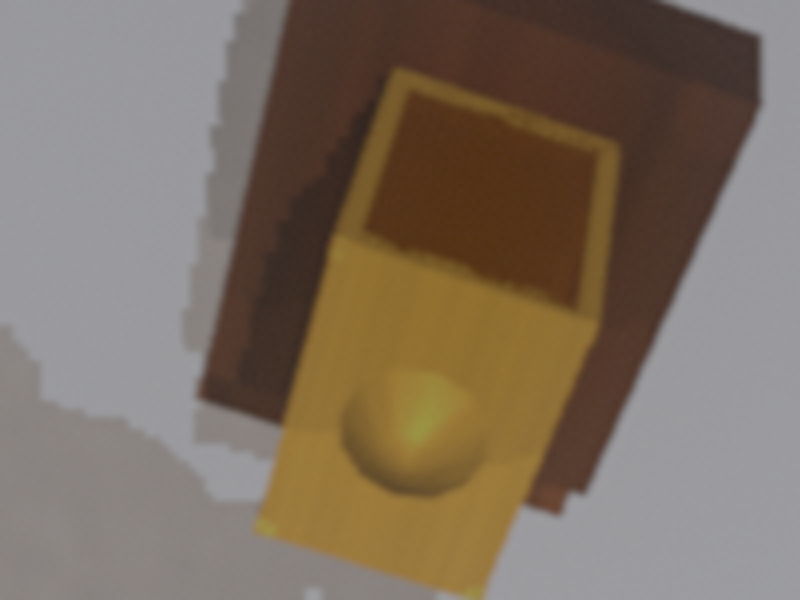

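The crop shows the head box. Its top face is at (333,237), (600,322), (480,598) and (258,528), and its back bottom edge runs (395,68)–(620,145). I'll fit the pose.

```bash
python3 - <<'E'
from h import *
from scipy.optimize import least_squares
c=cam("wrist",([495.34,148.47,263.36],[-179.86,.05,90.19]))
P=np.array([[28,20,60],[28,-20,60],[-28,-20,60],[-28,20,60],[28,20,0],[28,-20,0]],float)
U=np.array([(333,237),(600,322),(480,598),(258,528),(395,68),(620,145)])/4+[218,44]
def rot(ph,l):return R.from_euler('z',ph,degrees=True)*R.from_euler('y',-l,degrees=True)
def f(v,l=28,z=85):
    z=v[3] if len(v)>3 else z; l=v[4] if len(v)>4 else l
    return (proj(c,rot(v[2],l).apply(P)+[v[0],v[1],z])-U).ravel()
for v0 in([497,215,80],[497,215,80,85],[497,215,80,85,28]):
    r=least_squares(f,v0);print(r.x,np.abs(r.fun).max(),r.fun.reshape(-1,2).round(1).tolist())
E
```

```text
[507.1522 226.7197  72.6189] 0.9405975085754221 [[0.8, -0.3], [-0.5, 0.3], [0.4, 0.9], [-0.7, 0.7], [0.2, -0.7], [-0.2, -0.7]]
[507.2163 226.621   72.6224  82.7612] 1.0036205444083066 [[1.0, -0.2], [-0.8, 0.2], [0.3, 0.4], [-0.3, 0.2], [0.3, -0.3], [-0.5, -0.4]]
[507.1986 226.5704  72.6207  82.793   27.9192] 1.0187531480194139 [[1.0, -0.2], [-0.8, 0.1], [0.3, 0.4], [-0.3, 0.3], [0.3, -0.2], [-0.6, -0.4]]
```

```bash
cat >> h.py <<'E'
def headpose(o,ph,l,s,dx=0,dy=0):
    H=R.from_euler('z',ph,degrees=True)*R.from_euler('y',-l,degrees=True)
    T=H*R.from_euler('x',180,degrees=True)
    return np.array(o)+H.apply([dx,dy,s]),T.as_euler('xyz',degrees=True)
E
python3 - <<'E'
from h import *
o=[507.2,226.7,84.3]
p=headpose(o,72.6,28,106);print(p);delta(*p)
E
```

```text
(array([492.3185, 179.2132, 177.8924]), array([180. , -28. ,  72.6]))
shift [ 0.1079 -0.0123  0.2853] turn [-0.038   0.2433  0.1488] rows 2.2 4.6
```

Request:
{"api": "drive_tool", "payload": {"deltas": [0.02, 0, 0, -0.01, 0.06, 0.037, 0, 0.05, -0.006, 0.08, -0.02, 0.12, 0.074, 0, 0.08, -0.01, 0.18, -0.028, 0.18, 0.11, 0, 0.108, -0.0123, 0.285, -0.038, 0.2433, 0.1488, 0, 0.108, -0.0123, 0.285, -0.038, 0.2433, 0.1488, 0, 0.108, -0.0123, 0.285, -0.038, 0.2433, 0.1488, 0, 0.108, -0.0123, 0.285, -0.038, 0.2433, 0.1488, 0, 0.108, -0.0123, 0.285, -0.038, 0.2433, 0.1488, 0]}}

```text
time: 10.77
eef_pos: [494.6, 179.1, 180.1]
tcp_rot: [179.8, -28.0, 72.7]
contact_force: [0.6, -0.7, -0.1]
grip_width: 85.5
gripper_force: 0.0
```

```bash
python3 - <<'E'
from h import *
s=bot.read_state();print(s["time"],s["eef_pos"],s["tcp_rot"],s["joint_positions"])
o=[507.2,226.7,84.3]
p=headpose(o,72.6,28,16);print(p);delta(*p)
E
```

```text
10.7667 [494.5753 179.1377 180.0704] [179.7943 -28.0162  72.6716] [ -7.675   13.4998   2.0446 122.9372 -42.9661  40.0176   9.6067]
(array([504.9537, 219.5322,  98.4272]), array([180. , -28. ,  72.6]))
shift [-0.0053 -0.0082  0.3054] turn [ 0.0015 -0.0001  0.0006] rows 2.2 0.0
```

Request:
{"api": "drive_tool", "payload": {"deltas": [-0.005, -0.007, 0.1, 0, 0, 0, 0, -0.005, -0.007, 0.2, 0, 0, 0, 0, -0.005, -0.007, 0.3, 0, 0, 0, 0, -0.005, -0.007, 0.3, 0, 0, 0, 0, -0.005, -0.007, 0.3, 0, 0, 0, 0, -0.005, -0.007, 0.3, 0, 0, 0, 0]}}

```text
time: 11.27
eef_pos: [504.8, 220.3, 100.8]
tcp_rot: [179.7, -28.1, 72.8]
contact_force: [0.4, -0.7, 0.2]
grip_width: 85.5
gripper_force: 0.0
```

```bash
python3 - <<'E'
from h import *
s=bot.read_state();print(s["time"],s["eef_pos"],s["tcp_rot"],s["contact_force"])
o=[507.2,226.7,84.3]
p=headpose(o,72.6,28,16);delta(*p)
E
```

```text
11.2667 [504.8142 220.25   100.8407] [179.7469 -28.1451  72.7928] [ 0.3822 -0.655   0.1874]
shift [-0.0057  0.0011  0.0061] turn [ 0.0014 -0.0013  0.0015] rows 0.1 0.0
```

Request:
{"api": "drive_tool", "payload": {"deltas": [-0.004, 0.001, 0.004, 0, 0, 0, 0, -0.004, 0.001, 0.004, 0, 0, 0, 1, -0.004, 0.001, 0.004, 0, 0, 0, 1, -0.004, 0.001, 0.004, 0, 0, 0, 1, -0.004, 0.001, 0.004, 0, 0, 0, 1, -0.004, 0.001, 0.004, 0, 0, 0, 1, -0.004, 0.001, 0.004, 0, 0, 0, 1, -0.004, 0.001, 0.004, 0, 0, 0, 1, -0.004, 0.001, 0.004, 0, 0, 0, 1, -0.004, 0.001, 0.004, 0, 0, 0, 1]}}

```text
time: 12.1
eef_pos: [504.0, 218.9, 98.5]
tcp_rot: [179.9, -28.2, 72.6]
contact_force: [-1.6, -2.1, 5.3]
grip_width: 39.3
gripper_force: 59.8
```

```bash
python3 - <<'E'
from h import *
s=bot.read_state();print(s["time"],s["eef_pos"],s["tcp_rot"],s["contact_force"],s["grip_width"])
o=np.array([507.2,226.7,84.3]);T=R.from_euler('xyz',s["tcp_rot"],degrees=True)
print("head origin in tool",T.inv().apply(o-s["eef_pos"]))
E
```

```text
12.1 [504.0461 218.9317  98.4668] [179.8542 -28.15    72.6176] [-1.6034 -2.0612  5.2943] 39.27787340946908
head origin in tool [ 0.6838  0.6472 16.4349]
```

Gripped. Pull out along the head's axis by about 105 mm.

Request:
{"api": "drive_tool", "payload": {"deltas": [0, 0, -0.03, 0, 0, 0, 1, 0, 0, -0.06, 0, 0, 0, 1, 0, 0, -0.1, 0, 0, 0, 1, 0, 0, -0.16, 0, 0, 0, 1, 0, 0, -0.25, 0, 0, 0, 1, 0, 0, -0.35, 0, 0, 0, 1, 0, 0, -0.4, 0, 0, 0, 1, 0, 0, -0.4, 0, 0, 0, 1, 0, 0, -0.4, 0, 0, 0, 1]}}

```text
time: 12.85
eef_pos: [487.0, 164.8, 204.9]
tcp_rot: [179.7, -28.2, 72.6]
contact_force: [0.2, -0.2, -1.7]
grip_width: 39.3
gripper_force: 60.5
```

```bash
python3 - <<'E'
from h import *
s=bot.read_state();print(s["time"],s["eef_pos"],s["tcp_rot"],s["contact_force"],s["grip_width"],s["gripper_force"])
# head origin must be above rim by 60: z=118+60 ; tip 30 below
delta([594.4,-6.5,118+16.4+70],[180,0,-7.5+90]);delta([594.4,-6.5,118+16.4+70],[180,0,-7.5])
print(s["joint_positions"])
E
```

```text
12.85 [487.0432 164.7813 204.9292] [179.735  -28.1624  72.6439] [ 0.1704 -0.1875 -1.686 ] 39.33037393140413 60.476778745651245
shift [-0.3871  0.5128 -0.2029] turn [ 0.0234 -0.245  -0.0848] rows 4.8 4.2
shift [-0.3871  0.5128 -0.2029] turn [-0.1697 -0.2056  0.6837] rows 4.8 11.7
[ -7.3044  10.3305   3.6387 122.9244 -40.8256  43.3437   8.2645]
```

```bash
python3 - <<'E'
from h import *
delta([594.4,-6.5,210],[180,0,172.5]);delta([530,120,230],[180,0,110]);delta([594.4,-6.5,210],[180,0,172.5],([530,120,230],[180,0,110]))
E
```

```text
shift [-0.3783  0.5129 -0.2193] turn [ 0.2154 -0.1778 -0.8524] rows 4.8 14.4
shift [-0.0485  0.1818 -0.1199] turn [ 0.0823 -0.2362 -0.3199] rows 1.6 6.5
shift [-0.4697  0.0575  0.0667] turn [-0.      0.     -0.5454] rows 3.4 8.7
```

Request:
{"api": "drive_tool", "payload": {"deltas": [-0.01, 0.03, -0.06, 0.013, -0.038, -0.052, 1, -0.02, 0.06, -0.1, 0.026, -0.076, -0.104, 1, -0.03, 0.12, -0.12, 0.04, -0.115, -0.156, 1, -0.04, 0.16, -0.12, 0.055, -0.158, -0.213, 1, -0.05, 0.18, -0.12, 0.068, -0.196, -0.265, 1, -0.05, 0.18, -0.12, 0.082, -0.236, -0.32, 1, -0.05, 0.18, -0.12, 0.082, -0.236, -0.32, 1, -0.05, 0.18, -0.12, 0.082, -0.236, -0.32, 1, -0.05, 0.18, -0.12, 0.082, -0.236, -0.32, 1]}}

```text
time: 13.6
eef_pos: [527.8, 121.7, 226.8]
tcp_rot: [-179.7, -0.2, 110.1]
contact_force: [-0.0, 0.1, -1.5]
grip_width: 39.5
gripper_force: 60.8
```

```bash
python3 - <<'E'
from h import *
s=bot.read_state();print(s["time"],s["eef_pos"],s["tcp_rot"])
delta([594.4,-6.5,205],[180,0,172.5])
E
```

```text
13.6 [527.7959 121.7046 226.791 ] [-179.747    -0.1621  110.1325]
shift [-0.4779  0.0617  0.071 ] turn [-0.0012 -0.0025 -0.5443] rows 3.5 8.7
```

Request:
{"api": "drive_tool", "payload": {"deltas": [-0.06, 0.007, 0, -0.001, -0.002, -0.06, 1, -0.12, 0.014, 0, -0.001, -0.002, -0.12, 1, -0.18, 0.02, 0.01, -0.001, -0.002, -0.18, 1, -0.24, 0.03, 0.02, -0.001, -0.002, -0.24, 1, -0.3, 0.037, 0.03, -0.001, -0.002, -0.3, 1, -0.36, 0.045, 0.04, -0.001, -0.002, -0.36, 1, -0.42, 0.053, 0.055, -0.001, -0.002, -0.42, 1, -0.478, 0.062, 0.07, -0.001, -0.002, -0.48, 1, -0.478, 0.062, 0.07, -0.001, -0.002, -0.544, 1, -0.478, 0.062, 0.07, -0.001, -0.002, -0.544, 1, -0.478, 0.062, 0.07, -0.001, -0.002, -0.544, 1, -0.478, 0.062, 0.07, -0.001, -0.002, -0.544, 1]}}

```text
time: 14.6
eef_pos: [595.0, -7.7, 206.9]
tcp_rot: [180.0, 0.1, 172.2]
contact_force: [0.4, -0.8, -1.4]
grip_width: 39.3
gripper_force: 60.8
```

```bash
python3 - <<'E'
from h import *
s=bot.read_state();print(s["time"],s["eef_pos"],s["tcp_rot"],s["joint_positions"])
im=bot.camera("wrist");im2=bot.camera("scene");im3=bot.camera("side")
cv2.imwrite("pics/w5.png",im)
c,cs,cd=cam("wrist",(s["eef_pos"],s["tcp_rot"])),cam("scene"),cam("side")
def crop(im,c,w,P=[594,-6,145]):
    u=proj(c,P)[0].astype(int);x,y=u[0]-w//2,u[1]-w//2;print(x,y)
    return cv2.resize(im[y:y+w,x:x+w],(400,400),interpolation=cv2.INTER_CUBIC)
cv2.imwrite("pics/c5.png",np.hstack([crop(im2,cs,100),crop(im3,cd,100)]))
E
```

```text
14.6 [595.0416  -7.7397 206.8677] [179.9657   0.0732 172.1528] [ 0.7031 22.5861 -3.2364 99.1255  1.4366 58.2508 79.1129]
300 162
294 178
```

View pics/c5.png

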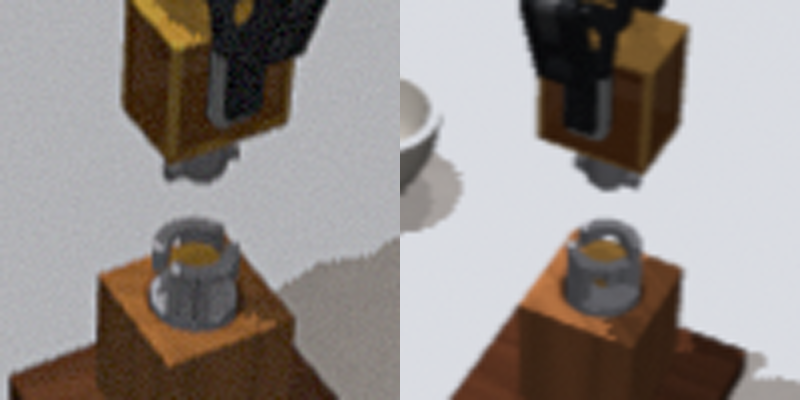

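The crops show the sleeve seated with the socket clear above it, and the plug above the socket with its lugs roughly along the slots. Rim centres are crop (196,240) and (604,243); lug midpoints are (201,163) and (608,169).

```bash
python3 - <<'E'
from h import *
cs,cd=cam("scene"),cam("side")
def tri(a,b):
    M=[]
    for c,u in((cs,(300+a[0]/4,162+a[1]/4)),(cd,(294+(b[0]-400)/4,178+b[1]/4))):
        V,f,cx,cy=c;x=[(u[0]-cx)/f,(u[1]-cy)/f]
        for k in(0,1):M.append(V[k]-x[k]*V[2])
    M=np.array(M);return np.linalg.lstsq(M[:,:3],-M[:,3],rcond=None)[0]
r=tri((196,240),(604,243));l=tri((201,163.5),(608,169));print(r,l)
T=R.from_euler('xyz',[180,.07,172.15],degrees=True)
ax=np.array([595.04,-7.74,206.87])+T.apply([.68,.65,40.4]);print("lugs pred",ax)
for n,P in(("rim",[594.4,-6.5,118]),("lug",ax)):
    a,b=proj(cs,P)[0],proj(cd,P)[0];print(n,(a-[300,162])*4,(b-[294,178])*4+[400,0])
E
```

```text
[592.2795  -7.9773 117.2013] [592.7702  -8.635  163.7581]
lugs pred [594.504   -7.01   166.4692]
rim [195.7482 246.9826] [600.6236 239.0068]
lug [200.3868 162.1756] [603.685  166.1984]
```

Request:
{"api": "drive_tool", "payload": {"deltas": [0.001, 0.002, 0.04, 0, 0, -0.002, 1, 0.001, 0.002, 0.08, 0, 0, -0.002, 1, 0.001, 0.002, 0.11, 0, 0, -0.002, 1, 0.001, 0.002, 0.13, 0, 0, -0.002, 1, 0.001, 0.002, 0.145, 0, 0, -0.002, 1, 0.001, 0.002, 0.155, 0, 0, -0.002, 1, 0.001, 0.002, 0.16, 0, 0, -0.002, 1, 0.001, 0.002, 0.16, 0, 0, -0.002, 1]}}

```text
time: 15.42
eef_pos: [595.4, -7.3, 158.8]
tcp_rot: [-180.0, 0.1, 172.6]
contact_force: [0.0, 0.1, -0.8]
grip_width: 39.5
gripper_force: 60.8
```

Request:
{"api": "drive_tool", "payload": {"deltas": [0, 0, 0.01, 0, 0, 0, 1, 0, 0, 0.02, 0, 0, 0, 1, 0, 0, 0.03, 0, 0, 0, 1, 0, 0, 0.03, 0, 0, 0, 1]}}

```text
time: 15.75
eef_pos: [596.3, -7.3, 150.7]
tcp_rot: [-180.0, 0.2, 172.6]
contact_force: [-0.2, -0.7, 6.4]
grip_width: 39.5
gripper_force: 61.4
```

Request:
{"api": "drive_tool", "payload": {"deltas": [0, 0, 0.007, 0, 0, 0, 1, 0, 0, 0.014, 0, 0, 0, 1, 0, 0, 0.021, 0, 0, 0, 1, 0, 0, 0.028, 0, 0, 0, 1, 0, 0, 0.031, 0, 0, 0, 1, 0, 0, 0.031, 0, 0, 0, 1]}}

```text
time: 16.25
eef_pos: [596.4, -7.3, 142.4]
tcp_rot: [-180.0, 0.2, 172.6]
contact_force: [-2.9, 0.1, 10.2]
grip_width: 39.2
gripper_force: 61.9
```

Request:
{"api": "drive_tool", "payload": {"deltas": [0, 0, 0.004, 0, 0, 0, 1, 0, 0, 0.005, 0, 0, 0, 1, 0, 0, 0.005, 0, 0, 0, 1]}}

```text
time: 16.5
eef_pos: [596.4, -7.4, 141.2]
tcp_rot: [-180.0, 0.2, 172.6]
contact_force: [-2.6, -0.3, 11.8]
grip_width: 39.4
gripper_force: 62.0
```

```bash
python3 - <<'E'
from h import *
for i in range(5):
    s=bot.read_state();print(s["eef_pos"],s["tcp_rot"],s["contact_force"]);bot.camera("side")
E
```

```text
[596.4073  -7.3521 141.1507] [-179.9983    0.2378  172.6244] [-2.57   -0.3034 11.8052]
[596.3795  -7.3552 141.1982] [-179.9979    0.2368  172.6253] [-1.8634  0.6019 11.7677]
[596.3947  -7.3407 141.2264] [-179.9975    0.2398  172.6286] [-2.7173 -0.2247 11.1585]
[596.3965  -7.3255 141.2443] [-179.9999    0.2411  172.6291] [-2.2719 -0.1431 12.2418]
[596.3717  -7.3329 141.2373] [-179.998     0.2379  172.6288] [-3.6203 -0.2973 11.2218]
```

Request:
{"api": "drive_tool", "payload": {"deltas": [0.0035, 0, 0.001, 0, 0, 0, 1, 0.004, 0, 0.001, 0, 0, 0.05, 1, 0.0043, 0, 0.001, 0, 0, 0.1, 1, 0.0046, 0, 0.001, 0, 0, 0.15, 1, 0.005, 0, 0.001, 0, 0, 0.2, 1, 0.0053, 0, 0.001, 0, 0, 0.25, 1, 0.0056, 0, 0.001, 0, 0, 0.3, 1, 0.0056, 0, 0.001, 0, 0, 0.3, 1]}}

```text
time: 17.42
eef_pos: [596.2, -7.4, 141.5]
tcp_rot: [179.8, 0.3, 137.9]
contact_force: [0.2, -1.7, 11.4]
grip_width: 39.2
gripper_force: 62.3
```

Request:
{"api": "drive_tool", "payload": {"deltas": [0, 0, 0, 0, 0, 0.05, 1, 0.001, -0.001, 0, 0, 0, 0.1, 1, 0.001, -0.001, 0, 0, 0, 0.15, 1, 0.001, -0.001, 0, 0, 0, 0.2, 1, 0.002, -0.0015, 0, 0, 0, 0.25, 1, 0.002, -0.0015, 0, 0, 0, 0.3, 1, 0.002, -0.0015, 0, 0, 0, 0.35, 1, 0.002, -0.0015, 0, 0, 0, 0.395, 1, 0.002, -0.0015, 0, 0, 0, 0.395, 1]}}

```text
time: 18.17
eef_pos: [594.8, -7.2, 141.4]
tcp_rot: [179.7, 0.0, 92.7]
contact_force: [-2.2, 0.1, 12.3]
grip_width: 39.3
gripper_force: 62.5
```

```bash
python3 - <<'E'
from h import *
s=bot.read_state();print(s["eef_pos"],s["tcp_rot"],s["contact_force"],s["ft_torque"])
E
```

```text
[594.7967  -7.2308 141.3734] [179.6681   0.0445  92.7209] [-2.2124  0.0902 12.2819] [-0.0929  0.5479  0.001 ]
```

Request:
{"api": "drive_tool", "payload": {"deltas": [0, 0, -0.007, 0, 0, 0, 1, 0, 0, -0.014, 0, 0, 0, 1, 0, 0, -0.021, 0, 0, 0, 1, 0, 0, -0.028, 0, 0, 0, 1, 0, 0, -0.031, 0, 0, 0, 1, 0, 0, -0.031, 0, 0, 0, 1]}}

```text
time: 18.67
eef_pos: [594.6, -7.2, 149.0]
tcp_rot: [179.7, 0.1, 93.0]
contact_force: [3.9, -0.1, 2.1]
grip_width: 39.3
gripper_force: 62.5
```

The head rose 7.6 mm into the notches and then stopped, as expected. Ease back slightly, then open.

Request:
{"api": "drive_tool", "payload": {"deltas": [0, 0, 0.002, 0, 0, 0, 1, 0, 0, 0.002, 0, 0, 0, 0.6, 0, 0, 0.002, 0, 0, 0, 0, 0, 0, 0.002, 0, 0, 0, 0, 0, 0, 0.002, 0, 0, 0, 0, 0, 0, 0.002, 0, 0, 0, 0, 0, 0, 0.002, 0, 0, 0, 0, 0, 0, -0.08, 0, 0, 0, 0, 0, 0, -0.2, 0, 0, 0, 0, 0, 0, -0.32, 0, 0, 0, 0, 0, 0, -0.45, 0, 0, 0, 0, 0, 0, -0.45, 0, 0, 0, 0, 0, 0, -0.45, 0, 0, 0, 0]}}

```text
time: 19.75
eef_pos: [594.4, -7.0, 286.2]
tcp_rot: [179.6, 0.0, 93.0]
contact_force: [-0.1, -0.1, -0.7]
grip_width: 85.1
gripper_force: 0.0
```

```bash
python3 - <<'E'
from h import *
im2=bot.camera("scene");im3=bot.camera("side")
s=bot.read_state();print(s["time"],s["eef_pos"],s["contact_force"])
cs,cd=cam("scene"),cam("side")
def crop(im,c,w,P=[594,-6,120]):
    u=proj(c,P)[0].astype(int);x,y=u[0]-w//2,u[1]-w//2;print(x,y)
    return cv2.resize(im[y:y+w,x:x+w],(400,400),interpolation=cv2.INTER_CUBIC)
print([proj(c,[594.4,-6.5,z])[0].round(1).tolist() for c in(cs,cd) for z in(133,193,201)])
cv2.imwrite("pics/c6.png",np.hstack([crop(im2,cs,130),crop(im3,cd,130)]))
E
```

```text
19.85 [592.0996  -6.8122 282.491 ] [ 0.353  -0.0585 -0.047 ]
[[349.4, 217.4], [351.1, 190.6], [351.4, 186.8], [344.4, 232.3], [345.3, 209.2], [345.4, 206.0]]
284 157
279 172
```

View pics/c6.png

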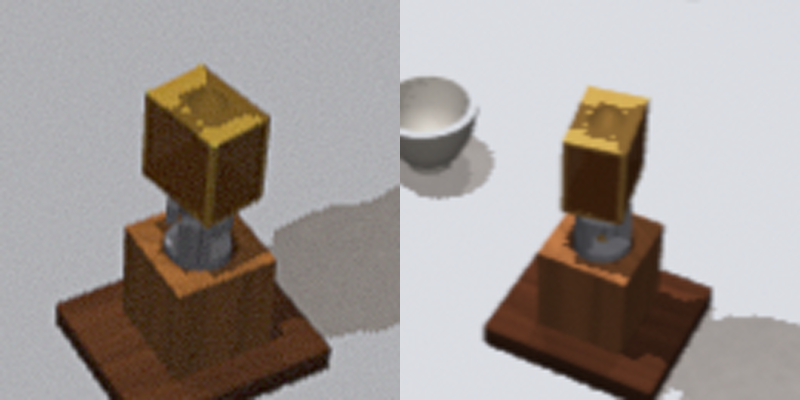

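The head sits upright and turned. Its top centre is at about (351,189.5), against (351.1,190.6) predicted for the locked height, and the sleeve is flat on the foot.

```bash
python3 -c "
from workcell import bot
print(bot.job_done())"
```

```text
the job is handed in; nothing more can be done
None
```

The lamp is assembled and handed in after about 20 s of robot time: the wooden body rests flat on the foot, the head is locked in the socket about a quarter turn clockwise, and I did not touch the other wares; the hand-in returned no verdict.

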